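Set the gas-charging regulator and lock it

ROBOT

A 6-joint arm with a two-finger parallel gripper is mounted at the origin on the work surface. World frame = base frame: x ahead of the robot, y to its left, z up, the work surface at z = 0. Lengths are in m, angles in rad, forces in N, time in s.
With the tool pointing down it reaches from about 0.3 to 0.875 m from the base axis. Payload 4.2 kg.
Tool frame: the origin (TCP) lies at the very end of the fingers, on their centre line; the grasp point (between the pads) lies 19 mm behind it; z points along the fingers, y is the line along which they close (so a half turn about z gives the same grasp; the last joint's range is limited). The gripper opens to 85 mm and grips with 20 to 120 N. Pads are 22 mm wide; open, the fingers measure 114 mm over their backs; the gripper's body (76 mm by 85 mm) begins 54 mm behind the grasp point. The pads swing forward as they close: fully open they stand 13 mm farther back than shut.
Start: joints at [1.109, 0.32, 1.565, -0, 1.257, -0.02], TCP at [0.246, 0.52, 0.231] pointing down, gripper open.
Joint ranges: [-3.11, 3.11], [-0.84, 2.01], [0.21, 2.61], [-1.34, 4.49], [0.05, 2.63], [-2.56, 2.56]. Speed limits (rad/s): [2.57, 2.57, 3.14, 3.14, 3.14, 3.14].

INTERFACE

Orientations are given as a rotation vector (axis times angle).
In Python, from plant import readout, viewer, workorder gives the robot as it stands.
- The arm moves only by the tool step_arm, never from a script. Its argument "deltas" is a list of rows, each an object of numbers: "dx", "dy", "dz": the shift along the tool's x, y, z in mm; "turn": the turn about the tool's z in rad. A call has 1 to 10 rows; each row is the pose to reach, as a shift and turn from the pose commanded when the call began, along the tool's axes at that moment; what a row does not reach only later rows make up. A row lasts 1/10 s, in which the tool goes at most 50 mm and 8.59 degrees, less where a joint would pass 70% of its speed; a pose out of reach is approached as far as the arm can. A call with a gripper value outside its range is refused whole. "fingers" is the opening, from -1 (shut) to 1 (fully open), set as the call begins (left out, the last holds). The fingers move at their own pace and stop on an object; the grip force is fixed at half the most. Time passes only in rows, so rows that repeat a pose let the fingers close. It gives the time, the measured TCP pose, the force, the opening and the grip force at its end, in the units of the state.
- readout.observe(): the state, without advancing time (a new reading comes with each control period).
- viewer.grab_frame(name): name is "side" or "top"; returns the picture (400x640x3 uint8, blue, green, red); there is no depth.
- viewer.get_calibration(name): a dict with "fovy" (degrees; the focal length in pixels is half the picture's height over the tangent of half this angle, whatever the lens; pixels are square), "cx", "cy" (the principal point, pixels), "distortion" ([k1, k2, p1, p2, k3] as OpenCV has them; the pictures are not rectified), "R" (3x3) and "t" (3): a world point X has camera coordinates R X + t. Camera axes: x right, y down, z forward; pixel columns grow to the right and rows downward; lengths in m; the calibration is good to about 2 mm. A picture is of the moment at which its call begins. get_calibration takes no time and is no camera call.
- workorder.sign_off(): hands the job in; it is judged then, once.
The state is a dict: "t": time; "joints": joint angles; "qvel": joint speeds; "joint_efforts": joint torques, N m; "position": TCP position; "tool_rot": TCP orientation; "force": force on the tool from outside, world axes, zero at the start; "wrist_torque": the same for the moment, N m; "gripper_width": finger opening in m; "finger_force": force on a finger pad.
Only numpy, scipy, OpenCV 4.12 (cv2) and the standard library are available. Lean on these libraries where they do the work, as an engineer would, in place of code of your own. Each camera call takes 0.05 s, during which the arm holds its last target. There are 200 camera calls.

TASK

Set the charging regulator on the bench: turn its black knob clockwise until the black gauge needle lies on the red set hand, without running well past it. Then turn the gold lock ring under the knob clockwise until it seats and nip it up firmly hand-tight by feel, without forcing the thread, so that the needle still lies on the red hand. Let go, and leave the other things on the bench where they are.

Things in the scene. Friction and masses are not known exactly. Their poses are not given: they have to be found in the camera images.
- stand: gas charging stand, screwed to the bench: dark base plate 160 mm (x) by 400 mm (y), 12 mm thick. Origin: centre of the plate's underside, z up. The regulator's upright axis is at x 0, y -90 mm: 54 mm square body, 66 mm flange up to 68 mm above the bench, grey bonnet (45 mm across from 80 to 96 mm), gold lock ring, black knob. The gauge stands at y +90 mm.
- gauge: round pressure gauge, 100 mm across, fixed on the stand; white face leaning 40 degrees from level towards the stand's +x. Origin: centre of its back; z out of the face. Its nearest edge is 130 mm from the regulator's axis, its top 140 mm above the bench.
- knob_top (a point): centre of the top face of the regulator's black fluted knob, an upright cylinder 35 mm across and 30 mm tall (116 to 146 mm above the bench); +x along its white line, z up, turning with the knob. The knob's underside is 3 mm above the lock ring's top.
- knob (a joint): angle of the knob, rad, growing clockwise seen from above (pressure rises), 0 to 4.7. It turns stiffly (about 0.1 N m) and stays where it is left.
- ring_top (a point): centre of the top face of the gold knurled lock ring, on the knob's axis just below it: 50 mm across, 15 mm tall (98 to 113 mm above the bench); +x points to its red dot, z up, turning with the ring. It is backed off: clockwise (from above) it runs free, about 0.04 N m, for 0.3 to 2.1 rad, an amount that cannot be seen, then seats. Anticlockwise loosens it.
- ring_advance (a joint): how far the ring has gone down its thread since it began to nip, m: 0.00025 per rad nipped, lost in the reading noise: go by feel. At its seat the ring winds up (4 N m/rad, springs back on release), nips from 0.43 N m (held still), then takes 0.105 N m more per 0.1 rad, stays nipped and holds the knob. Firm: nipped 0.15 to 0.40 rad (0.58 to 0.84 N m); past 0.45 rad (0.9 N m) the thread strains.
- needle (a joint): angle of the black needle on the white gauge face, rad, clockwise seen facing the dial, 0 at half past seven; it turns exactly as far as the knob does.
- red_hand (a joint): angle of the red set hand on the same dial, same zero and sense as the needle. Set beforehand; it does not move by itself and is always clockwise of the needle at the start, by 0.9 to 2.1 rad.
- needle_tip (a point): point of the needle 36 mm from the centre of the dial; +x outwards along the needle, z out of the dial, y anticlockwise. The gauge is 100 mm across, its face leans 40 degrees from level towards the stand's +x.
- red_tip (a point): point of the red hand 36 mm from the centre of the dial; +x outwards along the hand, z out of the dial, y anticlockwise.
- spring: red steel coil spring standing upright, 63 mm across, 140 mm tall; origin under its centre
- reservoir: gold shock reservoir standing upright, 52 mm across, 106 mm tall; origin under its centre
- seal_head: dark steel seal head, 50 mm across, 32 mm tall; origin under its centre
- bottle: white squeeze bottle with red label and cap, 60 mm across, 170 mm tall; origin under its centre
- cup: clear plastic measuring cup, 70 mm across, 85 mm tall; origin under its centre
- spanner: steel spanner lying flat at the right of the stand; origin under its middle
- screwdriver: red-handled screwdriver lying at the left of the stand; origin under its middle
- dust_cap: small red dust cap standing on the stand's base plate, 20 mm across, 20 mm tall; origin under its centre

How it is judged:
By the outcome, as a careful person would: the job done as asked, in the order asked, and still so for the second after the job is handed in, with the robot touching nothing.
It also fails if it takes over 72 s, if anything falls off the work surface, if the arm or the gripper's body presses on something with over 40 N, if the wrist force passes 120 N, or if a joint passes its speed limit or range.

## Working session

There is one attempt and no reset: what is moved stays moved. The work goes in short steps, Python scripts to look and compute and a tool call to move; the robot and the scene stay as the last step left them, time stands still between calls to the robot, and variables do not carry over. Pictures are saved under pics/ and viewed, at most 10 in all, crops included, and the job is handed in when it is done.

Besides the shell and the picture viewer there is one more tool, called after "Emit:" by a JSON object that holds its "fn" and its "kwargs", one argument or row to a line. step_arm: Moves the arm, as the interface text tells. Its arguments: {"type":"object","properties":{"deltas":{"type":"array"},"fingers":{"type":"number"}},"required":["deltas"]}

```bash
mkdir -p pics; ls
python3 - <<'E'
from plant import readout, viewer
import cv2,json,numpy as np
s=readout.observe(); print(s)
for n in("side","top"):
    im=viewer.grab_frame(n); cv2.imwrite(f"pics/{n}0.png",im)
    print(n,viewer.get_calibration(n))
E
```

```text
pics
{'t': 0.0, 'joints': array([ 1.10900366e+00,  3.20325720e-01,  1.56570784e+00, -8.46900034e-06,
        1.25739031e+00, -2.00171073e-02]), 'qvel': array([ 0.0011733 , -0.0009969 ,  0.00035442, -0.00167111,  0.00213235,
        0.00054161]), 'joint_efforts': array([-8.17089640e-04, -4.15516484e+01, -2.34170741e+01, -1.58838102e-04,
        8.19247827e-03,  2.95576785e-05]), 'position': array([0.24563245, 0.51935638, 0.23045165]), 'tool_rot': array([-6.88211836e-01, -3.06484344e+00,  2.79603073e-03]), 'force': array([0.53089403, 1.00455541, 0.42710618]), 'wrist_torque': array([ 0.03058468,  0.03815891, -0.00280126]), 'finger_force': 0.0, 'gripper_width': 0.0855697802230023}
side {'fovy': 42.5651686279087, 'cx': 315.0404472139197, 'cy': 201.06496043429092, 'distortion': array([-0.00948984,  0.        ,  0.        ,  0.        ,  0.        ]), 'R': array([[ 0.99874978, -0.04648031, -0.01839716],
       [-0.0442163 , -0.64973542, -0.75887338],
       [ 0.02331939,  0.75873807, -0.6509783 ]]), 't': array([-0.48926914,  0.13168295,  1.57375196])}
top {'fovy': 53.632408818461215, 'cx': 324.2126076048715, 'cy': 203.58042074745353, 'distortion': array([-0.07159658,  0.        ,  0.        ,  0.        ,  0.        ]), 'R': array([[-1.28508616e-02, -9.99917162e-01,  7.24760557e-04],
       [-9.95510842e-01,  1.27262523e-02, -9.37880950e-02],
       [ 9.37711023e-02, -1.92676482e-03, -9.95591918e-01]]), 't': array([0.00925397, 0.50205086, 1.12558273])}
```

View pics/top0.png

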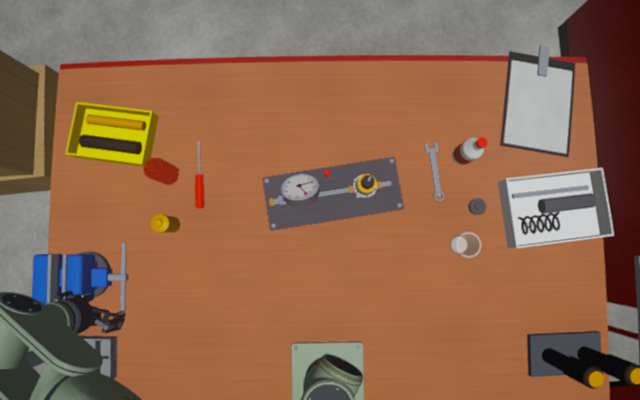

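View pics/side0.png

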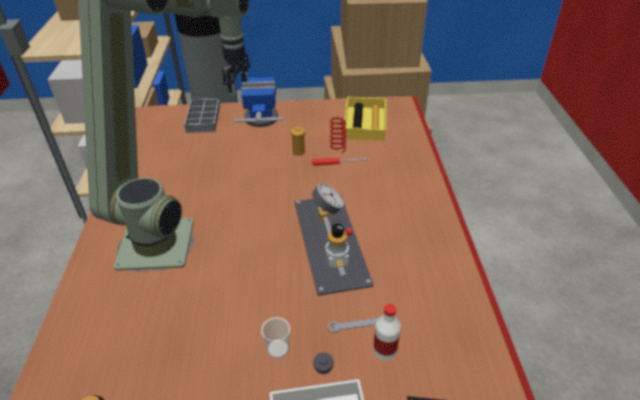

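The top view shows the stand centred near (333,193), the gauge at (300,187), the knob at (366,183) and the dust cap at (327,172). In the side view the knob is at (338,230) and the gauge at (328,198). I'll enlarge both next.

```bash
cat > h.py <<'E'
from plant import readout, viewer
import cv2,numpy as np
def K(n):
    c=viewer.get_calibration(n); f=200/np.tan(np.radians(c['fovy']/2))
    return np.array([[f,0,c['cx']],[0,f,c['cy']],[0,0,1]]),c['distortion'],c['R'],c['t']
def ray(n,uv):
    k,d,R,t=K(n); p=cv2.undistortPoints(np.float64(uv).reshape(-1,1,2),k,d).reshape(-1,2)
    return -R.T@t,(np.c_[p,np.ones(len(p))])@R
def onplane(n,uv,p0,nrm):
    o,d=ray(n,uv); p0=np.asarray(p0,float);nrm=np.asarray(nrm,float)
    return o+d*(((p0-o)@nrm)/(d@nrm))[:,None]
def proj(n,X):
    k,d,R,t=K(n); return cv2.projectPoints(np.float64(X).reshape(-1,1,3),cv2.Rodrigues(R)[0],t,k,d)[0].reshape(-1,2)
def avg(n,m): return np.mean([viewer.grab_frame(n).astype(float) for _ in range(m)],0)
E
python3 - <<'E'
import cv2,numpy as np
from h import *
a=cv2.imread('pics/top0.png');b=cv2.imread('pics/side0.png')
A=cv2.resize(a[150:236,255:415],None,fx=5,fy=5,interpolation=cv2.INTER_CUBIC)[:,:800]
B=cv2.resize(b[175:300,285:385],None,fx=4,fy=4,interpolation=cv2.INTER_CUBIC)
cv2.imwrite('pics/topc.png',A);cv2.imwrite('pics/sidec.png',B)
E
```

```text
(no output)
```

View pics/topc.png

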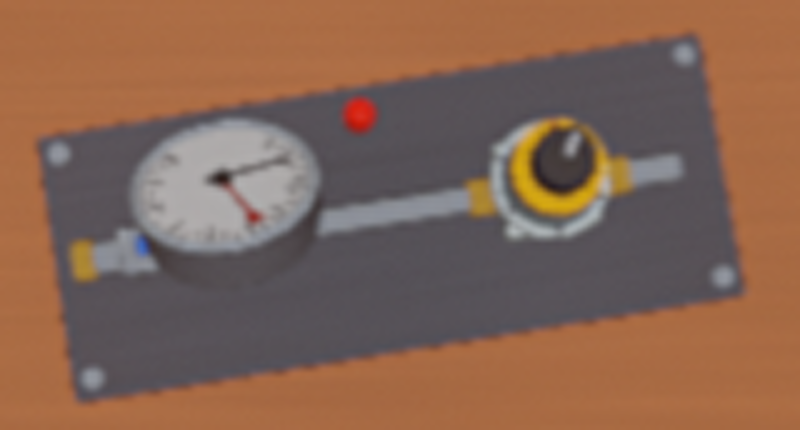

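View pics/sidec.png

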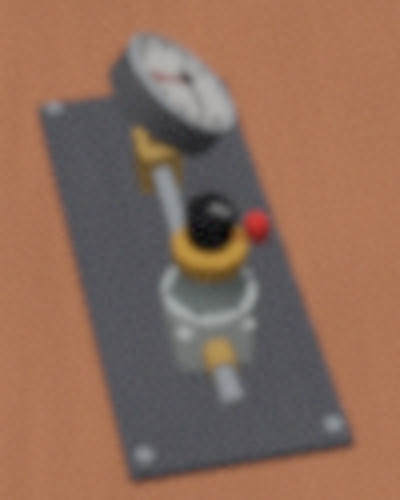

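The top crop shows the dial centre at crop (221,178), the black needle tip at (290,157) and the red hand tip at (255,217). The knob is at (565,162) with its line pointing up and to the right. The side crop shows the knob's black blob at (210,220) over the gold ring at (210,250).

Run:
```python
from h import *
c=np.array([[38,140],[697,36],[743,292],[80,402]])/5.+[255,150]-0.4
P=onplane('top',c,[0,0,.012],[0,0,1]); print('corners',P.round(4))
ctr=P.mean(0); ctr[2]=0
yax=((P[0]+P[3])-(P[1]+P[2])); yax/=np.linalg.norm(yax); xax=np.array([yax[1],-yax[0],0]); 
print('sizes',np.linalg.norm(P[0]-P[1]),np.linalg.norm(P[0]-P[3]),'ctr',ctr,'yaw',np.arctan2(xax[1],xax[0]))
ax=ctr-.09*yax; print('axis from plate',ax)
# colour blobs: gold ring + knob
for n,box in(('top',(345,165,385,200)),('side',(325,218,352,248))):
    im=avg(n,4); x0,y0,x1,y1=box; s=im[y0:y1,x0:x1].astype(np.uint8)
    hsv=cv2.cvtColor(s,cv2.COLOR_BGR2HSV)
    k=((s.max(2)<70)).astype(np.uint8)
    g=((hsv[...,1]>170)&(hsv[...,2]>120)&(hsv[...,0]>15)&(hsv[...,0]<32)).astype(np.uint8)
    for nm,m in(('knob',k),('gold',g)):
        q,l,st,ce=cv2.connectedComponentsWithStats(m); i=1+st[1:,4].argmax(); print(n,nm,st[i]+[x0,y0,0,0,0],ce[i]+[x0,y0])
    print('pred knob top/bottom, ring top centre',proj(n,[ax+[0,0,.146],ax+[0,0,.116],ax+[0,0,.113],ax+[0,0,.098]]).round(1).tolist())
    th=np.linspace(0,2*np.pi,40)
    for nm,r,z in(('knob',.0175,(.116,.146)),('ring',.025,(.098,.113))):
        q=np.vstack([proj(n,np.c_[ax[0]+r*np.cos(th),ax[1]+r*np.sin(th),0*th+zz]) for zz in z]); print(nm,'pred bbox',q.min(0).round(1),q.max(0).round(1))
```

```text
corners [[ 0.5827  0.1852  0.012 ]
 [ 0.6404 -0.2068  0.012 ]
 [ 0.4872 -0.2292  0.012 ]
 [ 0.4277  0.1603  0.012 ]]
sizes 0.39619746767760783 0.1569957190392765 ctr [ 0.53453319 -0.02260364  0.        ] yaw 0.14879828584564161
axis from plate [ 0.54787567 -0.11160914  0.        ]
top knob [362 177  11  11  81] [366.67901235 182.62962963]
top gold [357 174  19  19 121] [364.37190083 184.95867769]
pred knob top/bottom, ring top centre [[367.8, 181.2], [366.6, 182.9], [366.5, 183.0], [365.9, 183.8]]
knob pred bbox [360.1 174.6] [374.5 189.3]
ring pred bbox [356.8 173.9] [375.8 192.9]
side knob [332 223  12  14 124] [336.96774194 229.66935484]
side gold [333 241  10   2  12] [337.41666667 241.75      ]
pred knob top/bottom, ring top centre [[337.1, 226.3], [337.0, 234.2], [337.0, 234.9], [336.9, 238.8]]
knob pred bbox [330.7 222. ] [343.5 238.6]
ring pred bbox [328.  228.7] [346.  245.2]
```

```bash
cat >> h.py <<'E'
from scipy.spatial.transform import Rotation as Ro
AX=np.array([.548,-.1113])
def rel(x,y,z):
    s=readout.observe(); R=Ro.from_rotvec(s['tool_rot']).as_matrix()
    return (R.T@(np.array([x,y,z])-s['position'])*1e3).round(1)
def st():
    s=readout.observe(); R=Ro.from_rotvec(s['tool_rot']).as_matrix()
    print('t',round(s['t'],2),'p',s['position'].round(4),'tilt',R[:,2].round(3),'yaw_y',round(np.arctan2(R[1,1],R[0,1]),3),'j6',s['joints'][5].round(3),'F',s['force'].round(1),'M',s['wrist_torque'].round(3),'w',s['gripper_width'].round(4),'ff',round(float(s['finger_force']),1))
E
python3 -c "
from h import *
st();print(rel(*AX,.231))"
```

```text
Traceback (most recent call last):
  File "h.py", line 22, in st
    print('t',round(s['t'],2),'p',s['position'].round(4),'tilt',R[:,2].round(3),'yaw_y',round(np.arctan2(R[1,1],R[0,1]),3),'j6',s['joints'][5].round(3),'F',s['force'].round(1),'M',s['wrist_torque'].round(3),'w',s['gripper_width'].round(4),'ff',round(float(s['finger_force']),1))
                                                                                                                                                                                                                   ^^^^^^^^^^^^^^^^^^^^^^^^
AttributeError: 'float' object has no attribute 'round'
```

```bash
sed -i "s/s\['gripper_width'\].round(4)/round(s['gripper_width'],4)/" h.py
python3 -c "
from h import *
st();print(rel(*AX,.231))"
```

```text
t 0.5 p [0.2458 0.5198 0.2313] tilt [-0.  0. -1.] yaw_y 1.129 j6 -0.02 F [ 0.1 -0.  -0.4] M [ 0.028 -0.023  0.042] w 0.0853 ff 0.0
[-5.430e+02 -4.413e+02  3.000e-01]
```

Emit:
{"fn": "step_arm", "kwargs": {
  "deltas": [
    {"dx": -30, "dy": -24},
    {"dx": -68, "dy": -55},
    {"dx": -106, "dy": -86},
    {"dx": -144, "dy": -117},
    {"dx": -182, "dy": -148},
    {"dx": -220, "dy": -179},
    {"dx": -258, "dy": -210},
    {"dx": -296, "dy": -241},
    {"dx": -334, "dy": -272},
    {"dx": -372, "dy": -303}
  ]
}}

```text
invalid input at $.deltas[0]: expected keys dx, dy, dz, turn
```

Emit:
{"fn": "step_arm", "kwargs": {
  "deltas": [
    {"dx": -38, "dy": -31},
    {"dx": -76, "dy": -62},
    {"dx": -114, "dy": -93},
    {"dx": -150, "dy": -122},
    {"dx": -165, "dy": -133},
    {"dx": -171, "dy": -138},
    {"dx": -171, "dy": -138},
    {"dx": -171, "dy": -138},
    {"dx": -171, "dy": -138}
  ]
}}

```text
invalid input at $.deltas[0]: expected keys dx, dy, dz, turn
```

```bash
python3 -c "
from h import *
st();print(rel(*AX,.185))"
```

```text
t 0.5 p [0.2458 0.5198 0.2313] tilt [-0.  0. -1.] yaw_y 1.129 j6 -0.02 F [ 0.1 -0.  -0.4] M [ 0.028 -0.023  0.042] w 0.0853 ff 0.0
[-543.  -441.3   46.3]
```

Emit:
{"fn": "step_arm", "kwargs": {
  "deltas": [
    {"dx": -30, "dy": -24, "dz": 0, "turn": 0},
    {"dx": -68, "dy": -55, "dz": 0, "turn": 0},
    {"dx": -106, "dy": -86, "dz": 0, "turn": 0},
    {"dx": -144, "dy": -117, "dz": 0, "turn": 0},
    {"dx": -182, "dy": -148, "dz": 0, "turn": 0},
    {"dx": -220, "dy": -179, "dz": 0, "turn": 0},
    {"dx": -258, "dy": -210, "dz": 0, "turn": 0},
    {"dx": -296, "dy": -241, "dz": 0, "turn": 0},
    {"dx": -334, "dy": -272, "dz": 0, "turn": 0},
    {"dx": -372, "dy": -303, "dz": 0, "turn": 0}
  ]
}}

```text
t: 1.5
position: [0.4531, 0.0849, 0.2317]
tool_rot: [0.688, 3.064, 0.001]
force: [1.9, 0.7, -0.9]
gripper_width: 0.0855
finger_force: 0.0
```

Emit:
{"fn": "step_arm", "kwargs": {
  "deltas": [
    {"dx": -38, "dy": -31, "dz": 0, "turn": 0},
    {"dx": -76, "dy": -62, "dz": 0, "turn": 0},
    {"dx": -114, "dy": -93, "dz": 0, "turn": 0},
    {"dx": -150, "dy": -122, "dz": 0, "turn": 0},
    {"dx": -165, "dy": -133, "dz": 0, "turn": 0},
    {"dx": -171, "dy": -138, "dz": 0, "turn": 0},
    {"dx": -171, "dy": -138, "dz": 0, "turn": 0},
    {"dx": -171, "dy": -138, "dz": 0, "turn": 0}
  ]
}}

```text
t: 2.3
position: [0.5475, -0.1097, 0.2313]
tool_rot: [-0.686, -3.065, -0.001]
force: [0.3, -0.1, -0.2]
gripper_width: 0.0851
finger_force: 0.0
```

```bash
python3 -c "
from h import *
st();print(rel(*AX,.185))"
```

```text
t 2.3 p [ 0.5475 -0.1097  0.2313] tilt [-0.001  0.001 -1.   ] yaw_y 1.13 j6 -1.349 F [ 0.3 -0.1 -0.2] M [ 0.006  0.009 -0.005] w 0.0851 ff 0.0
[-1.2 -1.3 46.3]
```

```bash
cat >> h.py <<'E'
YAW=.149
def dial(m=8,verbose=False,c0=None,save=None):
    im=avg('top',m)
    if save: cv2.imwrite(save,cv2.resize(im[155:220,270:400],None,fx=6,fy=6,interpolation=cv2.INTER_CUBIC))
    ex=np.array([np.cos(YAW),np.sin(YAW),0]);ey=np.array([-ex[1],ex[0],0])
    n=ex*np.sin(np.radians(40))+np.array([0,0,np.cos(np.radians(40))])
    up=np.cross(n,-ey); up*=np.sign(up[2]); right=np.cross(up,n) # facing dial
    P0=onplane('top',[[298.8,185.2]],[0,0,.108],[0,0,1])[0]
    u,v=np.meshgrid(np.arange(275,325),np.arange(165,212)); X=onplane('top',np.c_[u.ravel(),v.ravel()],P0,n)-P0
    px=im[v.ravel(),u.ravel()]; a,b=X@right*1e3,X@up*1e3
    b_,g_,r_=px.T; red=np.clip(r_-np.maximum(g_,b_)-25,0,None); dark=np.clip(130-px.max(1),0,None)
    c=c0
    if c is None:
        w=((px.min(1)>140)&(px.max(1)-px.min(1)<40)&(np.hypot(a,b)<56)).astype(float)
        (c,rad)=cv2.minEnclosingCircle(np.c_[a,b][w>0].astype(np.float32)); print('face fit c',np.round(c,2),'R',round(rad,1))
    # zero at half past seven, clockwise positive
    out=[]
    r=np.hypot(a-c[0],b-c[1]); th=np.arctan2(a-c[0],b-c[1])+.75*np.pi  # cw from 12, +135deg
    for nm,w in(('needle',dark),('red',red)):
        k=w*((r>9)&(r<30)); z=(k*np.exp(1j*th)).sum(); out.append(np.angle(z)%(2*np.pi))
        if verbose: 
            q=w*(r<8); print(nm,'conc',abs(z)/k.sum(),'sum',k.sum(),'hub',(q*a).sum()/max(q.sum(),1),(q*b).sum()/max(q.sum(),1))
    print('P0',P0.round(4) if verbose else '','needle %.3f red %.3f gap %.3f'%(*out,out[1]-out[0])); return im
E
python3 -c "
from h import *
im=dial(6,True,None,'pics/d1.png')
dial(2,False,(0,0))"
```

```text
face fit c [-2.31  4.5 ] R 50.4
needle conc 0.751909001056406 sum 165.33333333333331 hub -0.17580897099024193 0.9356608882416885
red conc 0.9993232429810573 sum 125.66666666666669 hub -3.3967522973203286 7.915395910692728
P0 [0.545 0.071 0.108] needle 5.490 red 1.964 gap -3.526
P0  needle 0.543 red 1.941 gap 1.398[ WARN:0@1.874] global loadsave.cpp:1063 imwrite_ Unsupported depth image for selected encoder is fallbacked to CV_8U.
```

View pics/d1.png

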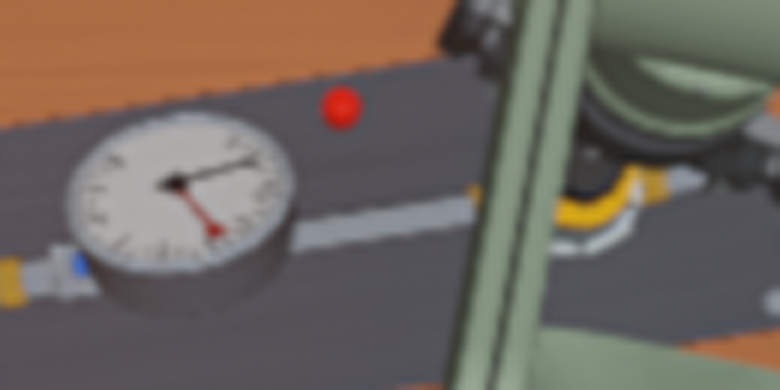

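The dial stays in view with the arm over the knob: the hub is at crop (175,183), the needle tip at (257,161) and the red tip at about (218,234). I'll cross-check the gap by casting rays at the tips.

```bash
sed -i 's/dark=np.clip(130-px.max(1),0,None)/dark=np.clip(150-px.max(1),0,None)/' h.py
python3 -c "
from h import *
dial(4,True,(0,0))
dial(1,False,(.7,0));dial(1,False,(0,.7))
ex=np.array([np.cos(YAW),np.sin(YAW),0]);n=ex*np.sin(.698)+np.array([0,0,np.cos(.698)])
p=onplane('top',np.array([[175,183],[257,161],[219,235]])/6+[270,155]-.42,[.545,.071,.108],n)
d=p[1:]-p[0];print(np.linalg.norm(d,axis=1),np.arccos(d[0]@d[1]/np.prod(np.linalg.norm(d,axis=1))))
st();print(rel(*AX,.125))"
```

```text
needle conc 0.9941594900127355 sum 278.0 hub 0.008149397952577079 -0.3261251257528035
red conc 0.9989270468297716 sum 73.75 hub -2.9613897015576636 3.990835772007227
P0 [0.545 0.071 0.108] needle 0.542 red 1.942 gap 1.399
P0  needle 0.551 red 1.909 gap 1.358
P0  needle 0.482 red 1.926 gap 1.443
[0.03849439 0.04203105] 1.3203270407586083
t 3.0 p [ 0.5482 -0.1111  0.2313] tilt [ 0.  0. -1.] yaw_y 1.129 j6 -1.349 F [ 0.2 -0.9 -0.2] M [ 0.104 -0.016  0.039] w 0.0852 ff 0.0
[ 1.000e-01 -3.000e-01  1.063e+02]
```

Emit:
{"fn": "step_arm", "kwargs": {
  "deltas": [
    {"dx": 0, "dy": 0, "dz": 20, "turn": 0},
    {"dx": 0, "dy": 0, "dz": 45, "turn": 0},
    {"dx": 0, "dy": 0, "dz": 70, "turn": 0},
    {"dx": 0, "dy": 0, "dz": 90, "turn": 0},
    {"dx": 0, "dy": 0, "dz": 105, "turn": 0},
    {"dx": 0, "dy": 0, "dz": 113.5, "turn": 0},
    {"dx": 0, "dy": 0, "dz": 113.5, "turn": 0},
    {"dx": 0, "dy": 0, "dz": 113.5, "turn": 0}
  ]
}}

```text
t: 3.8
position: [0.5487, -0.1112, 0.1183]
tool_rot: [0.688, 3.064, 0.0]
force: [1.1, -0.4, 0.1]
gripper_width: 0.0852
finger_force: 0.0
```

Emit:
{"fn": "step_arm", "kwargs": {
  "deltas": [
    {"dx": 0, "dy": 0, "dz": 0, "turn": 0},
    {"dx": 0, "dy": 0, "dz": 0, "turn": 0},
    {"dx": 0, "dy": 0, "dz": 0, "turn": 0},
    {"dx": 0, "dy": 0, "dz": 0, "turn": 0},
    {"dx": 0, "dy": 0, "dz": 0, "turn": 0},
    {"dx": 0, "dy": 0, "dz": 0, "turn": 0}
  ],
  "fingers": -1
}}

```text
t: 4.4
position: [0.548, -0.112, 0.1188]
tool_rot: [0.687, 3.065, -0.003]
force: [-2.6, -3.4, 6.0]
gripper_width: 0.0334
finger_force: 59.7
```

```bash
python3 -c "
from h import *
st();dial(2,False,(0,0))
im=viewer.grab_frame('side');cv2.imwrite('pics/s1.png',cv2.resize(im[170:270,270:400],None,fx=5,fy=5,interpolation=cv2.INTER_CUBIC))"
```

```text
t 4.4 p [ 0.548  -0.112   0.1188] tilt [ 0.    -0.002 -1.   ] yaw_y 1.13 j6 -1.35 F [-2.6 -3.4  6. ] M [-0.557  0.521 -0.005] w 0.0334 ff 59.7
P0  needle 0.543 red 1.941 gap 1.398
```

View pics/s1.png

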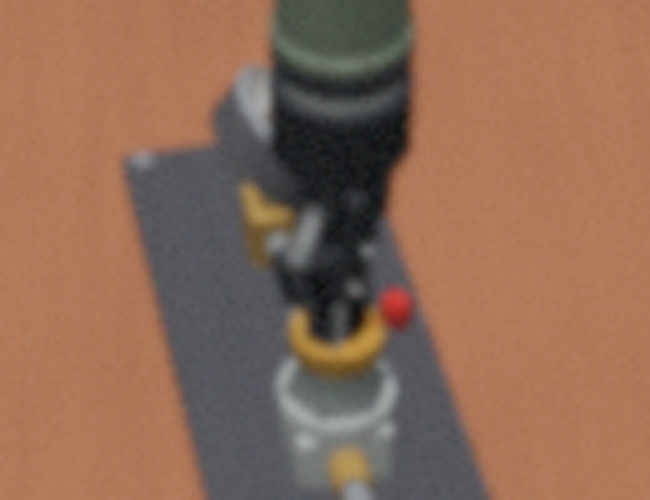

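The fingers hold the knob at crop (335,310), just above the gold ring, and the side forces are small, so the grasp is centred. Next I turn it clockwise.

Emit:
{"fn": "step_arm", "kwargs": {
  "deltas": [
    {"dx": 0, "dy": 0, "dz": 0, "turn": 0.1},
    {"dx": 0, "dy": 0, "dz": 0, "turn": 0.22},
    {"dx": 0, "dy": 0, "dz": 0, "turn": 0.34},
    {"dx": 0, "dy": 0, "dz": 0, "turn": 0.46},
    {"dx": 0, "dy": 0, "dz": 0, "turn": 0.58},
    {"dx": 0, "dy": 0, "dz": 0, "turn": 0.7},
    {"dx": 0, "dy": 0, "dz": 0, "turn": 0.82},
    {"dx": 0, "dy": 0, "dz": 0, "turn": 0.94},
    {"dx": 0, "dy": 0, "dz": 0, "turn": 1.0},
    {"dx": 0, "dy": 0, "dz": 0, "turn": 1.0}
  ]
}}

```text
t: 5.55
position: [0.5477, -0.1121, 0.1187]
tool_rot: [2.074, 2.359, -0.003]
force: [-2.0, -2.9, 5.2]
gripper_width: 0.0329
finger_force: 59.7
```

```bash
python3 -c "
from h import *
st();dial(3,True,(0,0))"
```

```text
t 5.55 p [ 0.5477 -0.1121  0.1187] tilt [-0.    -0.002 -1.   ] yaw_y 0.128 j6 -0.348 F [-2.  -2.9  5.2] M [-0.588  0.634 -0.096] w 0.0329 ff 59.7
needle conc 0.992797237421854 sum 215.0 hub -0.6197657137923587 -0.18403978576796373
red conc 0.9978191490388723 sum 96.00000000000001 hub -2.9613897015576636 3.990835772007227
P0 [0.545 0.071 0.108] needle 1.541 red 1.916 gap 0.375
```

Emit:
{"fn": "step_arm", "kwargs": {
  "deltas": [
    {"dx": 0, "dy": 0, "dz": 0, "turn": 0.08},
    {"dx": 0, "dy": 0, "dz": 0, "turn": 0.16},
    {"dx": 0, "dy": 0, "dz": 0, "turn": 0.24},
    {"dx": 0, "dy": 0, "dz": 0, "turn": 0.3},
    {"dx": 0, "dy": 0, "dz": 0, "turn": 0.3},
    {"dx": 0, "dy": 0, "dz": 0, "turn": 0.3}
  ]
}}

```text
t: 6.3
position: [0.5476, -0.1121, 0.1188]
tool_rot: [2.402, 2.023, -0.003]
force: [-3.1, -4.3, 5.4]
gripper_width: 0.0335
finger_force: 59.8
```

```bash
python3 -c "
from h import *
st();dial(6,True,(0,0),'pics/d2.png')" 2>/dev/null
```

```text
t 6.3 p [ 0.5476 -0.1121  0.1188] tilt [-0.001 -0.002 -1.   ] yaw_y -0.171 j6 -0.049 F [-3.1 -4.3  5.4] M [-0.538  0.57  -0.082] w 0.0335 ff 59.8
needle conc 0.8433698556818404 sum 320.16666666666663 hub -0.4809632047813843 -0.3793780280782881
red conc 0.9998879486109536 sum 37.0 hub 0.0 0.0
P0 [0.545 0.071 0.108] needle 1.841 red 1.945 gap 0.104
```

View pics/d2.png

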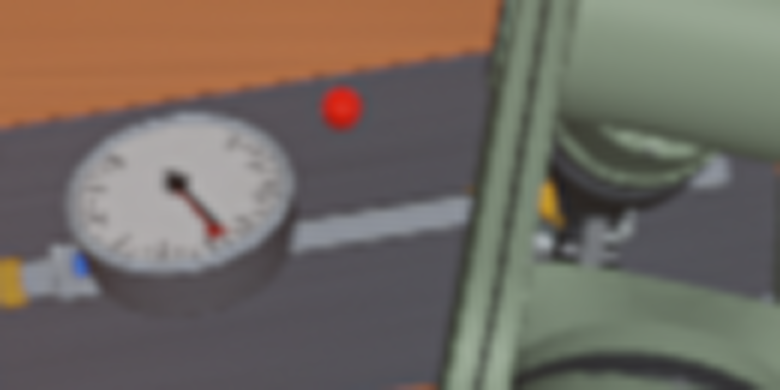

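The needle now lies just short of the red hand: needle tip near crop (220,232), red showing along its lower left edge at (213,232). I'll check for parallax by fitting lines to the first picture.

```bash
cat > l.py <<'E'
from h import *
ex=np.array([np.cos(YAW),np.sin(YAW),0]);ey=np.array([-ex[1],ex[0],0])
n=ex*np.sin(np.radians(40))+np.array([0,0,np.cos(np.radians(40))]);up=np.cross(n,-ey);up*=np.sign(up[2]);right=np.cross(up,n)
P0=np.array([.545,.071,.108])
def lines(cam,im,ths,box,rr=(5,38)):
    u,v=np.meshgrid(np.arange(*box[:2]),np.arange(*box[2:]));X=onplane(cam,np.c_[u.ravel(),v.ravel()],P0,n)-P0
    px=im[v.ravel(),u.ravel()].astype(float);a,b=X@right*1e3,X@up*1e3
    B,G,Rr=px.T;red=np.clip(Rr-np.maximum(G,B)-15,0,None);dark=np.clip(150-px.max(1),0,None)
    for nm,w,th in(('needle',dark,ths[0]),('red',red,ths[1])):
        d=np.array([np.sin(th-.75*np.pi),np.cos(th-.75*np.pi)]) # (right,up) guess direction
        for _ in range(4):
            pn=np.array([d[1],-d[0]]); s=a*d[0]+b*d[1]; q=a*pn[0]+b*pn[1]  # q>0: clockwise
            m=w*((s>rr[0])&(s<rr[1])&(abs(q)<7)); M=m.sum(); sb,qb=(m*s).sum()/M,(m*q).sum()/M
            k=(m*(s-sb)*(q-qb)).sum()/(m*(s-sb)**2).sum(); d=d+k*pn; d/=np.linalg.norm(d)
        pn=np.array([d[1],-d[0]]);q0=(m*(a*pn[0]+b*pn[1])).sum()/M
        print(cam,nm,'dir %.3f'%((np.arctan2(d[0],d[1])+.75*np.pi)%(2*np.pi)),'offset cw mm %.2f'%q0,'s %.1f'%sb,'W %.0f'%M)
if __name__=='__main__':
    lines('top',cv2.imread('pics/top0.png'),(.54,1.94),(275,325,165,212))
    lines('top',cv2.imread('pics/top0.png'),(.54,1.94),(275,325,165,212),(8,30))
    lines('top',avg('top',4),(1.84,1.94),(275,325,165,212),(8,28))
E
python3 l.py
```

```text
top needle dir 0.616 offset cw mm -0.90 s 22.0 W 520
top red dir 1.946 offset cw mm 0.22 s 27.6 W 455
top needle dir 0.606 offset cw mm -1.02 s 18.6 W 277
top red dir 1.936 offset cw mm 0.27 s 19.4 W 205
top needle dir 1.856 offset cw mm 0.39 s 17.7 W 286
top red dir 1.968 offset cw mm -0.06 s 18.3 W 101
```

Emit:
{"fn": "step_arm", "kwargs": {
  "deltas": [
    {"dx": 0, "dy": 0, "dz": 0, "turn": 0.03},
    {"dx": 0, "dy": 0, "dz": 0, "turn": 0.07},
    {"dx": 0, "dy": 0, "dz": 0, "turn": 0.07},
    {"dx": 0, "dy": 0, "dz": 0, "turn": 0.07}
  ]
}}

```text
t: 7.2
position: [0.5476, -0.1121, 0.1188]
tool_rot: [2.471, 1.938, -0.003]
force: [-3.0, -3.1, 5.9]
gripper_width: 0.0331
finger_force: 59.8
```

Emit:
{"fn": "step_arm", "kwargs": {
  "deltas": [
    {"dx": 0, "dy": 0, "dz": 0, "turn": 0},
    {"dx": 0, "dy": 0, "dz": 0, "turn": 0},
    {"dx": 0, "dy": 0, "dz": 0, "turn": 0},
    {"dx": 0, "dy": 0, "dz": -15, "turn": 0},
    {"dx": 0, "dy": 0, "dz": -45, "turn": 0},
    {"dx": 0, "dy": 0, "dz": -80, "turn": 0},
    {"dx": 0, "dy": 0, "dz": -110, "turn": 0},
    {"dx": 0, "dy": 0, "dz": -110, "turn": 0}
  ],
  "fingers": 1
}}

```text
t: 8.0
position: [0.5507, -0.1113, 0.2324]
tool_rot: [2.466, 1.934, 0.01]
force: [0.9, -0.1, -0.0]
gripper_width: 0.0854
finger_force: 0.0
```

```bash
python3 - 2>/dev/null <<'E'
from l import *
st(); T=avg('top',6);S=avg('side',6);np.save('T.npy',T);np.save('S.npy',S)
lines('top',T,(1.91,1.93),(275,325,165,212),(8,34))
print(proj('side',[P0,P0+.036*up,P0+.036*right]))
f=lambda i:cv2.resize(i,(400,400),interpolation=cv2.INTER_CUBIC)
cv2.imwrite('pics/d3.png',np.hstack([f(T[165:205,279:319]),f(S[178:218,308:348])]).clip(0,255).astype(np.uint8))
E
```

```text
t 8.0 p [ 0.5507 -0.1113  0.2324] tilt [ 0.009 -0.002 -1.   ] yaw_y -0.241 j6 0.02 F [ 0.9 -0.1 -0. ] M [-0.008  0.065  0.04 ] w 0.0854 ff 0.0
top needle dir 1.968 offset cw mm -0.74 s 20.5 W 401
top red dir 1.904 offset cw mm 1.24 s 26.2 W 35
[[331.31374683 194.35960255]
 [322.41782145 189.74550223]
 [328.79161626 187.11148763]]
```

View pics/d3.png

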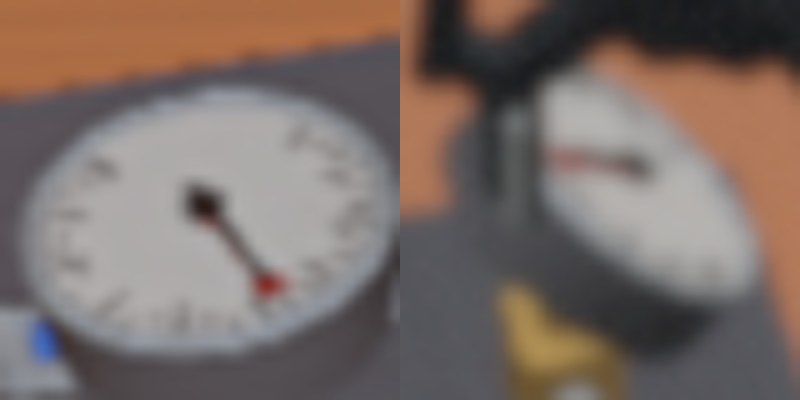

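Top half: the needle from the hub (203,203) runs into the red head at (270,285), with only a sliver of red beside the shaft. Side half: the hub is at (635,163) and the needle and red lie in line to the left. They coincide to within about 0.03 rad. Next I wind the wrist back and go down to the ring.

Emit:
{"fn": "step_arm", "kwargs": {
  "deltas": [
    {"dx": 0, "dy": 0, "dz": 0, "turn": -0.14},
    {"dx": 0, "dy": 0, "dz": 0, "turn": -0.28},
    {"dx": 0, "dy": 0, "dz": 0, "turn": -0.42},
    {"dx": 0, "dy": 0, "dz": 0, "turn": -0.56},
    {"dx": 0, "dy": 0, "dz": 0, "turn": -0.7},
    {"dx": 0, "dy": 0, "dz": 0, "turn": -0.84},
    {"dx": 0, "dy": 0, "dz": 0, "turn": -0.98},
    {"dx": 0, "dy": 0, "dz": 0, "turn": -1.1},
    {"dx": 0, "dy": 0, "dz": 0, "turn": -1.2},
    {"dx": 0, "dy": 0, "dz": 0, "turn": -1.2}
  ]
}}

```text
t: 9.6
position: [0.5481, -0.111, 0.2277]
tool_rot: [-0.946, -2.996, -0.0]
force: [-0.2, 0.3, 0.2]
gripper_width: 0.085
finger_force: 0.0
```

Emit:
{"fn": "step_arm", "kwargs": {
  "deltas": [
    {"dx": 0, "dy": 0, "dz": 0, "turn": -0.14},
    {"dx": 0, "dy": 0, "dz": 0, "turn": -0.28},
    {"dx": 0, "dy": 0, "dz": 0, "turn": -0.42},
    {"dx": 0, "dy": 0, "dz": 0, "turn": -0.56},
    {"dx": 0, "dy": 0, "dz": 0, "turn": -0.7},
    {"dx": 0, "dy": 0, "dz": 0, "turn": -0.84},
    {"dx": 0, "dy": 0, "dz": 0, "turn": -0.95},
    {"dx": 0, "dy": 0, "dz": 0, "turn": -1.0},
    {"dx": 0, "dy": 0, "dz": 0, "turn": -1.0},
    {"dx": 0, "dy": 0, "dz": 0, "turn": -1.0}
  ]
}}

```text
t: 10.6
position: [0.5482, -0.111, 0.2278]
tool_rot: [-0.602, 3.083, 0.0]
force: [0.4, 0.5, -0.4]
gripper_width: 0.0857
finger_force: 0.0
```

```bash
python3 -c "
from h import *
st();print(rel(.5478,-.112,.083))"
```

```text
t 10.6 p [ 0.5482 -0.111   0.2278] tilt [ 0.  0. -1.] yaw_y 1.957 j6 -2.177 F [ 0.4  0.5 -0.4] M [0.026 0.04  0.026] w 0.0857 ff 0.0
[  0.7  -0.8 144.8]
```

Emit:
{"fn": "step_arm", "kwargs": {
  "deltas": [
    {"dx": 0.7, "dy": -0.8, "dz": 25, "turn": 0},
    {"dx": 0.7, "dy": -0.8, "dz": 60, "turn": 0},
    {"dx": 0.7, "dy": -0.8, "dz": 90, "turn": 0},
    {"dx": 0.7, "dy": -0.8, "dz": 112, "turn": 0},
    {"dx": 0.7, "dy": -0.8, "dz": 128, "turn": 0},
    {"dx": 0.7, "dy": -0.8, "dz": 138, "turn": 0},
    {"dx": 0.7, "dy": -0.8, "dz": 144.5, "turn": 0},
    {"dx": 0.7, "dy": -0.8, "dz": 144.5, "turn": 0}
  ]
}}

```text
t: 11.4
position: [0.5477, -0.112, 0.0829]
tool_rot: [0.605, -3.082, -0.001]
force: [0.7, 0.8, 0.6]
gripper_width: 0.0851
finger_force: 0.0
```

Emit:
{"fn": "step_arm", "kwargs": {
  "deltas": [
    {"dx": 0, "dy": 0, "dz": 0, "turn": 0},
    {"dx": 0, "dy": 0, "dz": 0, "turn": 0},
    {"dx": 0, "dy": 0, "dz": 0, "turn": 0},
    {"dx": 0, "dy": 0, "dz": 0, "turn": 0},
    {"dx": 0, "dy": 0, "dz": 0, "turn": 0},
    {"dx": 0, "dy": 0, "dz": 0, "turn": 0}
  ],
  "fingers": -1
}}

```text
t: 12.0
position: [0.5482, -0.1117, 0.0845]
tool_rot: [-0.605, 3.081, 0.0]
force: [-1.1, 1.1, 5.3]
gripper_width: 0.0484
finger_force: 61.1
```

Run:
```python
from h import *
st()
im=avg('side',2);cv2.imwrite('pics/s2.png',cv2.resize(im[190:270,285:385],None,fx=6,fy=6,interpolation=cv2.INTER_CUBIC).clip(0,255).astype(np.uint8))
```

```text
t 12.0 p [ 0.5482 -0.1117  0.0845] tilt [ 0.001  0.    -1.   ] yaw_y 1.959 j6 -2.181 F [-1.1  1.1  5.3] M [ 0.368  0.212 -0.084] w 0.0484 ff 61.1
```

View pics/s2.png

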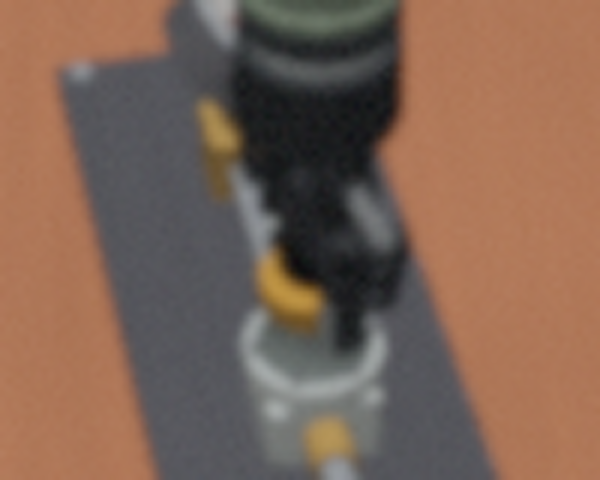

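The fingers hold the gold ring (crop (290,295)) with an opening of 48 mm, and the bonnet below is clear. I'll turn it clockwise in small steps and watch the torque.

Emit:
{"fn": "step_arm", "kwargs": {
  "deltas": [
    {"dx": 0, "dy": 0, "dz": 0, "turn": 0.06},
    {"dx": 0, "dy": 0, "dz": 0, "turn": 0.12},
    {"dx": 0, "dy": 0, "dz": 0, "turn": 0.18},
    {"dx": 0, "dy": 0, "dz": 0, "turn": 0.24},
    {"dx": 0, "dy": 0, "dz": 0, "turn": 0.24}
  ]
}}

```text
t: 12.6
position: [0.5482, -0.1118, 0.0845]
tool_rot: [-0.231, 3.132, 0.0]
force: [-1.8, 1.7, 6.2]
gripper_width: 0.0482
finger_force: 61.1
```

```bash
python3 -c "
from h import *
st();print(readout.observe()['joint_efforts'][5])"
```

```text
t 12.6 p [ 0.5482 -0.1118  0.0845] tilt [ 0.002  0.    -1.   ] yaw_y 1.718 j6 -1.94 F [-1.8  1.7  6.2] M [ 0.3    0.277 -0.023] w 0.0482 ff 61.1
0.22541144862771034
```

Emit:
{"fn": "step_arm", "kwargs": {
  "deltas": [
    {"dx": 0, "dy": 0, "dz": 0, "turn": 0.06},
    {"dx": 0, "dy": 0, "dz": 0, "turn": 0.1},
    {"dx": 0, "dy": 0, "dz": 0, "turn": 0.15},
    {"dx": 0, "dy": 0, "dz": 0, "turn": 0.2},
    {"dx": 0, "dy": 0, "dz": 0, "turn": 0.2}
  ]
}}

```text
t: 13.1
position: [0.5482, -0.1119, 0.0845]
tool_rot: [0.083, 3.139, 0.0]
force: [-1.7, 1.6, 5.8]
gripper_width: 0.0484
finger_force: 61.1
```

```bash
python3 -c "
from h import *
st();print(readout.observe()['joint_efforts'][5])"
```

```text
t 13.1 p [ 0.5482 -0.1119  0.0845] tilt [ 0.002  0.    -1.   ] yaw_y 1.518 j6 -1.741 F [-1.7  1.6  5.8] M [ 0.253  0.265 -0.048] w 0.0484 ff 61.1
0.1929418696090579
```

Emit:
{"fn": "step_arm", "kwargs": {
  "deltas": [
    {"dx": 0, "dy": 0, "dz": 0, "turn": 0.06},
    {"dx": 0, "dy": 0, "dz": 0, "turn": 0.12},
    {"dx": 0, "dy": 0, "dz": 0, "turn": 0.18},
    {"dx": 0, "dy": 0, "dz": 0, "turn": 0.24},
    {"dx": 0, "dy": 0, "dz": 0, "turn": 0.24},
    {"dx": 0, "dy": 0, "dz": 0, "turn": 0.24}
  ]
}}

```text
t: 13.7
position: [0.5482, -0.112, 0.0845]
tool_rot: [0.457, 3.107, 0.0]
force: [-1.7, 0.1, 5.1]
gripper_width: 0.0486
finger_force: 61.1
```

```bash
python3 -c "
from h import *
st();print(readout.observe()['joint_efforts'][5])"
```

```text
t 13.7 p [ 0.5482 -0.112   0.0845] tilt [ 0.002 -0.    -1.   ] yaw_y 1.279 j6 -1.501 F [-1.7  0.1  5.1] M [0.181 0.17  0.019] w 0.0486 ff 61.1
0.01313321030465886
```

Emit:
{"fn": "step_arm", "kwargs": {
  "deltas": [
    {"dx": 0, "dy": 0, "dz": 0, "turn": 0.06},
    {"dx": 0, "dy": 0, "dz": 0, "turn": 0.12},
    {"dx": 0, "dy": 0, "dz": 0, "turn": 0.18},
    {"dx": 0, "dy": 0, "dz": 0, "turn": 0.24},
    {"dx": 0, "dy": 0, "dz": 0, "turn": 0.24},
    {"dx": 0, "dy": 0, "dz": 0, "turn": 0.24}
  ]
}}

```text
t: 14.3
position: [0.5482, -0.1121, 0.0845]
tool_rot: [0.825, 3.03, 0.0]
force: [-1.5, 1.1, 6.4]
gripper_width: 0.0481
finger_force: 61.1
```

```bash
python3 -c "
from h import *
st();print(readout.observe()['joint_efforts'][5])"
```

```text
t 14.3 p [ 0.5482 -0.1121  0.0845] tilt [ 0.002 -0.    -1.   ] yaw_y 1.039 j6 -1.261 F [-1.5  1.1  6.4] M [ 0.123  0.235 -0.036] w 0.0481 ff 61.1
0.013500500936061144
```

Emit:
{"fn": "step_arm", "kwargs": {
  "deltas": [
    {"dx": 0, "dy": 0, "dz": 0, "turn": 0.06},
    {"dx": 0, "dy": 0, "dz": 0, "turn": 0.12},
    {"dx": 0, "dy": 0, "dz": 0, "turn": 0.18},
    {"dx": 0, "dy": 0, "dz": 0, "turn": 0.24},
    {"dx": 0, "dy": 0, "dz": 0, "turn": 0.24},
    {"dx": 0, "dy": 0, "dz": 0, "turn": 0.24}
  ]
}}

```text
t: 14.9
position: [0.5481, -0.1122, 0.0845]
tool_rot: [1.182, 2.909, 0.0]
force: [-1.7, 0.7, 6.0]
gripper_width: 0.0482
finger_force: 61.1
```

```bash
python3 -c "
from h import *
st();print(readout.observe()['joint_efforts'][5])"
```

```text
t 14.9 p [ 0.5481 -0.1122  0.0845] tilt [ 0.001 -0.001 -1.   ] yaw_y 0.799 j6 -1.021 F [-1.7  0.7  6. ] M [ 0.021  0.293 -0.019] w 0.0482 ff 61.1
0.013880413316655904
```

Emit:
{"fn": "step_arm", "kwargs": {
  "deltas": [
    {"dx": 0, "dy": 0, "dz": 0, "turn": 0.06},
    {"dx": 0, "dy": 0, "dz": 0, "turn": 0.12},
    {"dx": 0, "dy": 0, "dz": 0, "turn": 0.18},
    {"dx": 0, "dy": 0, "dz": 0, "turn": 0.24},
    {"dx": 0, "dy": 0, "dz": 0, "turn": 0.24},
    {"dx": 0, "dy": 0, "dz": 0, "turn": 0.24}
  ]
}}

```text
t: 15.5
position: [0.548, -0.1123, 0.0845]
tool_rot: [1.519, 2.748, -0.001]
force: [-2.5, 0.3, 6.4]
gripper_width: 0.0483
finger_force: 61.0
```

```bash
python3 -c "
from h import *
st();print(readout.observe()['joint_efforts'][5])
dial(2,False,(0,0))"
```

```text
t 15.5 p [ 0.548  -0.1123  0.0845] tilt [ 0.001 -0.001 -1.   ] yaw_y 0.561 j6 -0.783 F [-2.5  0.3  6.4] M [0.026 0.266 0.476] w 0.0483 ff 61.0
0.48475585877895355
P0  needle 1.872 red 0.000 gap -1.872
```

The ring has seated at 0.48 N m, so I now nip it up in small steps.

Emit:
{"fn": "step_arm", "kwargs": {
  "deltas": [
    {"dx": 0, "dy": 0, "dz": 0, "turn": 0.04},
    {"dx": 0, "dy": 0, "dz": 0, "turn": 0.08},
    {"dx": 0, "dy": 0, "dz": 0, "turn": 0.12},
    {"dx": 0, "dy": 0, "dz": 0, "turn": 0.15},
    {"dx": 0, "dy": 0, "dz": 0, "turn": 0.15},
    {"dx": 0, "dy": 0, "dz": 0, "turn": 0.15}
  ]
}}

```text
t: 16.2
position: [0.548, -0.1123, 0.0845]
tool_rot: [1.72, 2.627, -0.001]
force: [-1.1, -0.2, 6.0]
gripper_width: 0.0483
finger_force: 61.0
```

```bash
python3 -c "
from h import *
st();print(readout.observe()['joint_efforts'][5])"
```

```text
t 16.2 p [ 0.548  -0.1123  0.0845] tilt [ 0.001 -0.001 -1.   ] yaw_y 0.411 j6 -0.633 F [-1.1 -0.2  6. ] M [0.007 0.268 0.564] w 0.0483 ff 61.0
0.5829138681292534
```

Emit:
{"fn": "step_arm", "kwargs": {
  "deltas": [
    {"dx": 0, "dy": 0, "dz": 0, "turn": 0.04},
    {"dx": 0, "dy": 0, "dz": 0, "turn": 0.08},
    {"dx": 0, "dy": 0, "dz": 0, "turn": 0.12},
    {"dx": 0, "dy": 0, "dz": 0, "turn": 0.15},
    {"dx": 0, "dy": 0, "dz": 0, "turn": 0.15},
    {"dx": 0, "dy": 0, "dz": 0, "turn": 0.15}
  ]
}}

```text
t: 16.8
position: [0.5479, -0.1124, 0.0845]
tool_rot: [1.911, 2.491, -0.001]
force: [-2.0, -0.6, 6.2]
gripper_width: 0.0483
finger_force: 61.0
```

```bash
python3 -c "
from h import *
st();print(readout.observe()['joint_efforts'][5])"
```

```text
t 16.8 p [ 0.5479 -0.1124  0.0845] tilt [ 0.001 -0.001 -1.   ] yaw_y 0.262 j6 -0.483 F [-2.  -0.6  6.2] M [0.025 0.282 0.763] w 0.0483 ff 61.0
0.7061305269598961
```

Emit:
{"fn": "step_arm", "kwargs": {
  "deltas": [
    {"dx": 0, "dy": 0, "dz": 0, "turn": 0},
    {"dx": 0, "dy": 0, "dz": 0, "turn": 0}
  ]
}}

```text
t: 17.0
position: [0.5479, -0.1123, 0.0845]
tool_rot: [1.911, 2.491, -0.001]
force: [-2.6, 0.1, 6.8]
gripper_width: 0.0481
finger_force: 61.0
```

```bash
python3 -c "
from h import *
st();print(readout.observe()['joint_efforts'][5])"
```

```text
t 17.0 p [ 0.5479 -0.1123  0.0845] tilt [ 0.001 -0.001 -1.   ] yaw_y 0.262 j6 -0.483 F [-2.6  0.1  6.8] M [0.044 0.288 0.71 ] w 0.0481 ff 61.0
0.7020199857652187
```

Torque holds at about 0.70 N m, which is roughly 0.26 rad nipped and mid-window. I'll let go and rise.

Emit:
{"fn": "step_arm", "kwargs": {
  "deltas": [
    {"dx": 0, "dy": 0, "dz": 0, "turn": 0},
    {"dx": 0, "dy": 0, "dz": 0, "turn": 0},
    {"dx": 0, "dy": 0, "dz": 0, "turn": 0},
    {"dx": 0, "dy": 0, "dz": 0, "turn": 0},
    {"dx": 0, "dy": 0, "dz": -20, "turn": 0},
    {"dx": 0, "dy": 0, "dz": -55, "turn": 0},
    {"dx": 0, "dy": 0, "dz": -95, "turn": 0},
    {"dx": 0, "dy": 0, "dz": -135, "turn": 0},
    {"dx": 0, "dy": 0, "dz": -150, "turn": 0},
    {"dx": 0, "dy": 0, "dz": -150, "turn": 0}
  ],
  "fingers": 1
}}

```text
t: 18.0
position: [0.5492, -0.1123, 0.2361]
tool_rot: [1.913, 2.485, 0.004]
force: [0.2, 0.1, 0.1]
gripper_width: 0.0854
finger_force: 0.0
```

```bash
python3 - 2>/dev/null <<'E'
from l import *
st(); T=avg('top',6)
for i in (np.load('T.npy'),T): lines('top',i,(1.91,1.93),(275,325,165,212),(8,34))
f=lambda i:cv2.resize(i[165:205,279:319],(400,400),interpolation=cv2.INTER_CUBIC)
cv2.imwrite('pics/d4.png',np.hstack([f(np.load('T.npy')),f(T)]).clip(0,255).astype(np.uint8))
E
```

```text
t 18.0 p [ 0.5492 -0.1123  0.2361] tilt [ 0.006 -0.001 -1.   ] yaw_y 0.259 j6 -0.481 F [0.2 0.1 0.1] M [ 0.004 -0.057  0.021] w 0.0854 ff 0.0
top needle dir 1.968 offset cw mm -0.74 s 20.5 W 401
top red dir 1.904 offset cw mm 1.24 s 26.2 W 35
top needle dir 1.968 offset cw mm -0.74 s 20.5 W 400
top red dir 1.904 offset cw mm 1.24 s 26.4 W 35
```

View pics/d4.png

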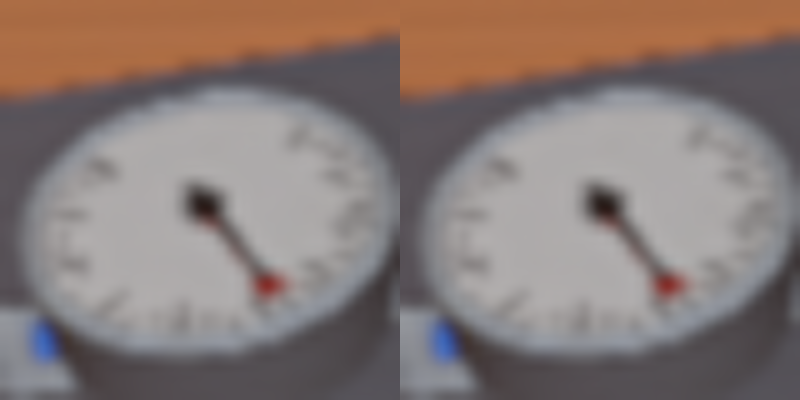

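Before and after are identical: the needle still runs into the red head, at crop (270,285) and (670,285). The gripper is clear, so I'm handing in.

```bash
python3 -c "
from plant import workorder
print(workorder.sign_off())"
```

```text
the job is handed in; nothing more can be done
None
```

The job is handed in: the needle lies on the red hand as near as the camera shows (about 0.03 rad), the lock ring is seated and nipped to about 0.70 N m (roughly 0.26 rad by feel), the needle did not move while I did it, and the gripper is clear, though I took no final picture of the rest of the bench.

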